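Screw the elbow lamp holder into the clamped socket and clock it to the index

ROBOT

A 7-joint arm with a two-finger parallel gripper is mounted at the origin on the work surface. World frame = base frame: x ahead of the robot, y to its left, z up, the work surface at z = 0. Lengths are in mm, angles in rad, forces in N, time in s.
With the tool pointing down it reaches from about 350 to 775 mm from the base axis. Payload 3.1 kg.
Tool frame: the origin (TCP) lies at the very end of the fingers, on their centre line; the grasp point (between the pads) lies env.grasp_offset behind it (env.grasp_offset is the distance from the TCP to the grasp point, in mm); z points along the fingers, y is the direction in which the jaws open and shut (so a half turn about z gives the same grasp; the last joint's range is limited). The gripper opens to 85 mm and grips with 20 to 120 N. Pads are 22 mm wide; open, the fingers measure 114 mm over their backs; the gripper's body (76 mm by 85 mm) begins 54 mm behind the grasp point. The pads swing forward as they close: fully open they stand 13 mm farther back than shut.
Start: joints at [-0.042, 0.311, 0.014, 1.512, -0.004, 1.319, -0.027], TCP at [550.016, 0.032, 231.304] pointing down, gripper open.
Joint ranges: [-2.7, 2.7], [-0.3, 1.91], [-1.27, 1.3], [0.12, 2.57], [-1.44, 4.58], [0.2, 2.03], [-3.05, 3.05]. Speed limits (rad/s): [2.79, 2.79, 3.14, 3.14, 3.14, 3.14, 3.14].

INTERFACE

Orientations are given as a unit quaternion [w, x, y, z].
In Python, from rig import env, viewer gives the robot as it stands.
- The arm moves only by the tool drive_tool, never from a script. Its argument "targets" is a list of rows, each a list of 3 entries, a list of its own where there are three numbers: the shift along the tool's x, y, z in mm, then the turn about the tool's z in degrees, then the opening in per cent of the stroke, from 0 (shut) to 100 (fully open). A call has 1 to 10 rows; each row is the pose to reach, as a shift and turn from the pose commanded when the call began, along the tool's axes at that moment; what a row does not reach only later rows make up. A row lasts 1/8 s, in which the tool goes at most 62.5 mm and 10.7 degrees, less where a joint would pass 70% of its speed; a pose out of reach is approached as far as the arm can. A call with a gripper value outside its range is refused whole. The fingers move at their own pace and stop on an object; "grip_force" is the grip in N (left out, the last holds). Time passes only in rows, so rows that repeat a pose let the fingers close. It gives the time, the measured TCP pose, the force and the opening at its end, in the units of the state.
- env.observe(): the state, without advancing time (a new reading comes with each control period).
- viewer.grab_frame(name): name is "scene" or "side" or "wrist"; returns a dict with "image" (420x560x3 uint8, red, green, blue), "intrinsics" (3x3 intrinsics, pixels), "k1" (the pictures are not rectified: a ray, as slopes to the right and down, at radius r is drawn at 1 + k1 r^2 times it, then the intrinsics apply), "position" and "rotation" of the camera in the world. Camera axes: x right, y up, looking along -z (the intrinsics and any distortion apply to the point x, -y, -z); pixel columns grow to the right and rows downward; lengths in mm; the calibration is good to about 2 mm. A picture is of the moment at which its call begins. There is no depth.
- env.job_done(): hands the job in, once; it reports no verdict.
The state is a dict: "time_s": time; "qpos": joint angles; "qvel": joint speeds; "effort": joint torques, N m; "ee_pos": TCP position; "ee_rot": TCP orientation; "contact_force": force on the tool from outside, world axes, zero at the start; "ft_torque": the same for the moment, N m; "gripper_width": opening from 0.0 (shut) to 1.0 (fully open).
Only numpy, scipy, OpenCV 4.12 (cv2) and the standard library are available. Lean on these libraries where they do the work, as an engineer would, in place of code of your own. Each camera call takes 0.05 s, during which the arm holds its last target. There are 200 camera calls.

TASK

Take the elbow-shaped lamp holder out of its rack and set its foot into the threaded collar of the clamped socket, gently feeling for the place where the two lugs drop in; it must drop in with the arm about a quarter turn anticlockwise (seen from above) of the pointed index nose. Then screw it clockwise until the sprung collar pulls against it, stop with the arm pointing along the index nose, and let go. Never force it down or past the index, and leave the straight holder in its hole.

Things in the scene. Friction and masses are not known exactly. Their poses are not given: they have to be found in the camera images.
- elbow_center (a point): Centre of the square black head (30 x 30 x 44 mm high) of the loose elbow lamp holder, 140 g. Grasp it here on the two flats facing its y axis. z up; x points along its round arm, which leaves the head sideways and ends 64 mm from the head's axis. Stands upright in a rack hole 18 mm deep: lift at least 25 mm to clear
- elbow_arm (a point): Point on the axis of the elbow holder's arm (14-20 mm thick) near its end: 58 mm out along x and 4 mm above the head's centre
- elbow_foot (a point): End of the elbow holder's steel foot, 58 mm straight below the head's centre. The foot is a round stem, 20 mm diameter, 36 mm long, chamfered end. Two lugs, 5 mm thick, stick out of it to 16 mm from the axis, one under the arm (+x) and one opposite (-x); their middle is 21.7 mm above this point
- socket: Fixed aluminium block 72 x 72 mm, top 64 mm above the table, clamped between two grey jaws (on its +y and -y sides, 52 mm high) on a dark bed 100 x 150 mm. Origin on the table under the bore's axis; z up; x points along the pointed index nose on its top edge (tip 54 mm from the axis). In its bore sits a loose-sprung steel threaded collar that cannot turn
- mouth (a point): On the bore's axis at the collar's top, 68 mm above the table, x as the socket's. Collar opening 23 mm, with two opposite lug gaps about 45 degrees wide; the middle of one lies 82 degrees anticlockwise of the index nose, give or take 24: not measured, feel or look for it. Lugs enter within 6 degrees of a gap's middle. With lugs resting on top, the foot's end is 19.2 mm below this point
- seat (a point): Centre of the flat seat in the socket, 40 mm above the table, x as the socket's: the foot's end rests here when fully in, 8.8 mm lower than with the lugs on the collar's top. Turning clockwise on the seat does not move the holder up or down; the collar rises instead. Turning anticlockwise out of a gap is blocked
- collar (a joint): Height of the sprung collar from rest (m), 3.5 N per mm, travel 6 mm either way: negative when pressed down, positive when the thread pulls it up. The thread's roof meets the lugs about 30 degrees clockwise of the gap's middle and comes down 4.5 mm per 100 degrees; a stop ends it some 135 degrees from the gap's middle. Friction holds it when let go
- straight_center (a point): A straight round lamp holder without an arm (30 mm diameter) in the rack's other hole, 96 mm beside the elbow holder; point on its axis, 58 mm above its foot's end. It stays where it is
Not all that is in view belongs to the job. What is shaped like the part that bears elbow_center but blue or orange is not meant.

How it is judged:
By the outcome, as a careful person would: the job done as asked, in the order asked, and still so for the second after the job is handed in, with the robot touching nothing.
It also fails if it takes over 54 s, if anything falls off the work surface, if the arm or the gripper's body presses on something with over 40 N, if the wrist force passes 120 N, or if a joint passes its speed limit or range.

## Working session

There is one attempt and no reset: what is moved stays moved. The work goes in short steps, Python scripts to look and compute and a tool call to move; the robot and the scene stay as the last step left them, time stands still between calls to the robot, and variables do not carry over. Pictures are saved under pics/ and viewed, about 8 in all and at most 12, crops included, and the job is handed in when it is done.

Besides the shell and the picture viewer there is one more tool, called after "Call:" by a JSON object that holds its "name" and its "arguments". drive_tool: Moves the arm, as the interface text tells. Its arguments: {"type":"object","properties":{"targets":{"type":"array","items":{"type":"array"}},"grip_force":{"type":"number"}},"required":["targets"]}

```bash
ls; mkdir -p pics; cat > h.py <<'E'
import numpy as np, cv2, json
from rig import env, viewer
def grab(n, name):
    f=viewer.grab_frame(n); cv2.imwrite(f'pics/{name}.png', np.ascontiguousarray(f['image'][:,:,::-1]))
    np.savez(f'pics/{name}.npz', **{k:np.asarray(f[k]) for k in f}); return f
def load(name): return dict(np.load(f'pics/{name}.npz'))
def proj(f,P):
    p=(np.asarray(P,float)-f['position'])@f['rotation']; s=np.array([p[0],-p[1]])/-p[2]
    s=s*(1+float(f['k1'])*(s@s)); K=f['intrinsics']; return (K@[s[0],s[1],1])[:2]
def ray(f,u,v):
    K=f['intrinsics']; d=np.linalg.inv(K)@[u,v,1]; d=d[:2]; s=d.copy()
    for _ in range(20): s=d/(1+float(f['k1'])*(s@s))
    r=f['rotation']@np.array([s[0],-s[1],-1]); return f['position'],r/np.linalg.norm(r)
def onz(f,u,v,z):
    o,r=ray(f,u,v); return o+r*(z-o[2])/r[2]
E
python3 - <<'E'
from h import *
for n in('scene','side','wrist'):
    f=grab(n,n+'0'); print(n,f['position'],f['k1'])
a=[cv2.imread(f'pics/{n}0.png') for n in('scene','side')]
s=env.observe(); print(s, env.grasp_offset)
E
```

```text
pics
scene [1070.49824978   19.07920479  648.69031434] -0.11584392397114847
side [ 385.94163735 -459.74060445  666.70861048] -0.10945461121540104
wrist [548.9005468   83.6250896  373.00965935] -0.0928518606195579
{'time_s': 0.15, 'qpos': array([-0.04169483,  0.3115802 ,  0.01401573,  1.5126956 , -0.00441077,
        1.31918243, -0.02718929]), 'qvel': array([ 8.02985645e-04, -2.28484533e-03, -2.04250069e-04, -6.26112427e-03,
        9.27635258e-04, -3.89211595e-04, -8.73069401e-05]), 'effort': array([ 9.77451273e-04, -3.80270755e+01,  1.46461059e-01, -2.30848163e+01,
        1.21757569e-02,  9.70373891e-03, -3.15462728e-05]), 'ee_pos': array([5.49449006e+02, 5.91077239e-03, 2.30446895e+02]), 'ee_rot': array([-6.21008435e-04,  7.07085777e-01,  7.07127189e-01, -6.75196042e-04]), 'contact_force': array([-0.30152684, -0.56741272, -0.63721236]), 'ft_torque': array([-0.01129444, -0.05632846,  0.01585353]), 'gripper_width': 1.0006728618814105} 18.700000000000003
```

View pics/scene0.png

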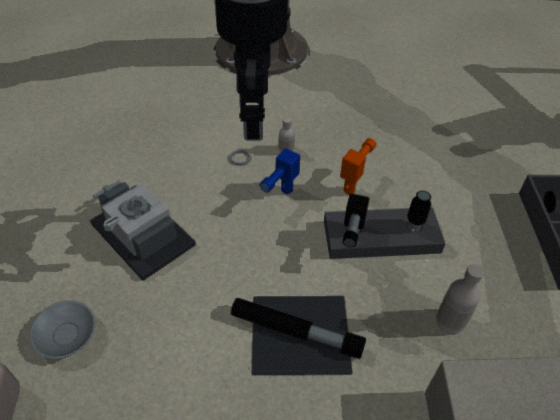

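View pics/side0.png

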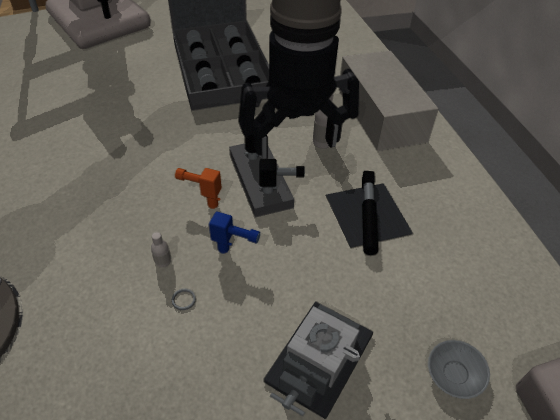

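Scene view: the black elbow is in the rack with its head at about (357,205) and arm end at (350,240). The straight holder is at (420,208), the blue elbow at (288,165) and the orange one at (355,165). The socket is at (137,207). The black elbow in the rack fits the description. I'll check it in enlarged crops.

```bash
python3 - <<'E'
import cv2,numpy as np
a=cv2.imread('pics/scene0.png');b=cv2.imread('pics/side0.png')
c=lambda i,x,y,w=100,h=75:cv2.convertScaleAbs(cv2.resize(i[y:y+h,x:x+w],(w*4,h*4),interpolation=cv2.INTER_CUBIC),alpha=1.6,beta=15)
cv2.imwrite('pics/c0.png',np.vstack([np.hstack([c(a,320,185),c(b,230,135)]),np.hstack([c(a,90,175),c(b,270,300)])]))
E
```

```text
(no output)
```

View pics/c0.png

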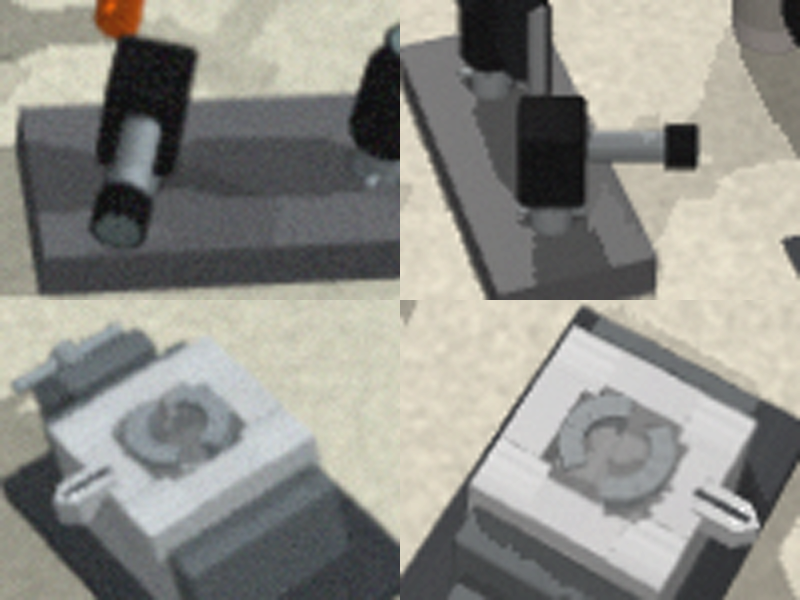

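The crops confirm the black, square-headed elbow in the rack: its arm leaves the head sideways and the straight holder stands beside it. The socket's nose tip is at scene (104.5,225) and side (359,356). Next I triangulate.

```bash
cat >> h.py <<'E'
def tri(obs):
    A=np.zeros((3,3));b=np.zeros(3);L=[]
    for f,u,v in obs:
        o,r=ray(f,u,v);M=np.eye(3)-np.outer(r,r);A+=M;b+=M@o;L.append((o,r))
    p=np.linalg.solve(A,b); return p,[round(float(np.linalg.norm((np.eye(3)-np.outer(r,r))@(p-o))),1) for o,r in L]
def topdown(f,c,z,half,px,name):
    # plane z, image up = +x, left=+y
    g=np.linspace(-half,half,px); X,Y=np.meshgrid(g,g)
    P=np.stack([c[0]-Y,c[1]-X,np.full_like(X,z)],-1).reshape(-1,3)
    m=np.array([proj(f,p) for p in P]).reshape(px,px,2).astype(np.float32)
    im=cv2.remap(np.ascontiguousarray(f['image'][:,:,::-1]),m[...,0],m[...,1],cv2.INTER_CUBIC)
    im=cv2.convertScaleAbs(im,alpha=1.5,beta=10)
    if name: cv2.imwrite(f'pics/{name}.png',im)
    return im
E
python3 - <<'E'
from h import *
a=load('scene0');b=load('side0')
for n,p,q in [('head',(357.5,211.5),(267.75,172.75)),('armend',(350,242),(303.5,171.5)),('mouth',(135,206.75),(323.75,336.75)),('nose',(104.5,225),(359.25,356.25)),('straight',(420,209),(0,0))]:
    if q[0]: print(n,tri([(a,*p),(b,*q)]))
    else: print(n,onz(a,*p,80))
c=np.mean([onz(a,135,206.75,68),onz(b,323.75,336.75,68)],0);print(c,onz(a,135,206.75,68),onz(b,323.75,336.75,68))
cv2.imwrite('pics/td0.png',np.hstack([topdown(a,c,68,60,390,''),topdown(b,c,68,60,390,'')]))
E
```

```text
Traceback (most recent call last):
  File "h.py", line 19, in tri
    o,r=ray(f,u,v);M=np.eye(3)-np.outer(r,r);A+=M;b+=M@o;L.append((o,r))
        ~~~^^^^^^^
  File "h.py", line 13, in ray
    r=f['rotation']@np.array([s[0],-s[1],-1]); return f['position'],r/np.linalg.norm(r)
      ~~~~~~~~~~~~~^~~~~~~~~~~~~~~~~~~~~~~~~~
ValueError: matmul: Input operand 1 has a mismatch in its core dimension 0, with gufunc signature (n?,k),(k,m?)->(n?,m?) (size 3 is different from 4)
```

```bash
cat >> h.py <<'E'
from scipy.spatial.transform import Rotation as R
def fix(f):
    f=dict(f); r=np.asarray(f['rotation'])
    if r.shape==(4,): f['rotation']=R.from_quat(r[[1,2,3,0]]).as_matrix()
    return f
_l=load
def load(n): return fix(_l(n))
E
python3 - <<'E'
from h import *
a=load('scene0');b=load('side0')
for n,p,q in [('head',(357.5,211.5),(267.75,172.75)),('armend',(350,242),(303.5,171.5)),('mouth',(135,206.75),(323.75,336.75)),('nose',(104.5,225),(359.25,356.25)),('straight',(420,209),(0,0))]:
    if q[0]: print(n,tri([(a,*p),(b,*q)]))
    else: print(n,onz(a,*p,80))
c=np.mean([onz(a,135,206.75,68),onz(b,323.75,336.75,68)],0);print(c,onz(a,135,206.75,68),onz(b,323.75,336.75,68))
cv2.imwrite('pics/td0.png',np.hstack([topdown(a,c,68,60,390,''),topdown(b,c,68,60,390,'')]))
E
```

```text
head (array([547.20307663, 149.29562109,  61.03149642]), [0.3, 0.3])
armend (array([608.28652343, 131.51691057,  65.63729812]), [0.1, 0.1])
mouth (array([ 538.95459478, -181.50792493,   63.90291117]), [0.4, 0.4])
nose (array([ 574.97145425, -220.69118401,   63.98286805]), [0.1, 0.1])
straight [559.18409255 237.55558693  80.        ]
[ 540.35532596 -181.71002324   68.        ] [ 543.01519881 -180.42073488   68.        ] [ 537.69545312 -182.99931159   68.        ]
```

View pics/td0.png

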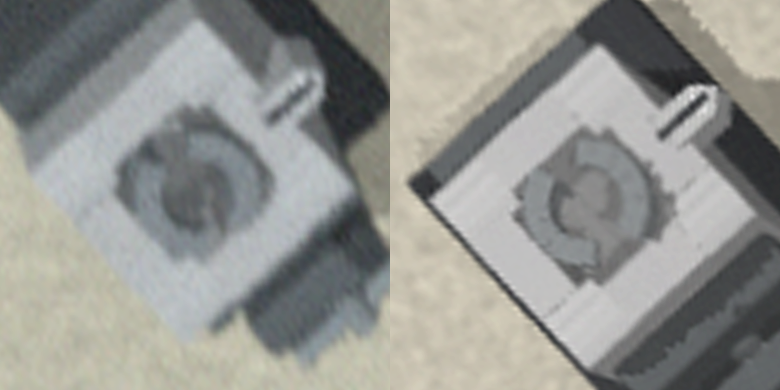

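The socket nose points at about -47° world, and the gaps look to be near +30..35° and the opposite direction. I'll check what the wrist camera covers, then take a close look at each part.

```bash
python3 - <<'E'
from h import *
w=load('wrist0');a=load('scene0');b=load('side0')
print(w['rotation'].round(3)); print(w['intrinsics'])
print('head',proj(w,(547,149,83)),'mouth',proj(w,(539,-181.5,68)))
print('axis hit z68',onz(w,280,210,68),'blue',tri([(a,288,162),(b,221,227)]),'orange',tri([(a,353,165),(b,210,183)]))
E
```

```text
[[ 1.    -0.003  0.001]
 [ 0.002  0.945  0.327]
 [-0.002 -0.327  0.945]]
[[378.22411161   0.         277.42834978]
 [  0.         378.22411161 200.44286225]
 [  0.           0.           1.        ]]
head [275.77368494 -25.59309044] mouth [267.6353733  350.27323168]
axis hit z68 [550.73196642 -30.59618302  68.        ] blue (array([441.73479488,  47.72950335,  61.55527675]), [1.5, 1.5]) orange (array([443.20988569, 153.97986395,  57.37604613]), [0.6, 0.6])
```

Call:
{"name": "drive_tool", "arguments": {"targets": [[[-60, 0, 0], 0, 100], [[-120, 0, 0], 0, 100], [[-180, 0, 0], 0, 100], [[-230, -5, 0], 0, 100], [[-250, -10, 0], 0, 100], [[-250, -10, 0], 0, 100], [[-250, -10, 0], 0, 100]]}}

```text
time_s: 1.02
ee_pos: [541.0, -246.7, 231.2]
ee_rot: [-0.001, 0.706, 0.709, 0.001]
contact_force: [-0.2, 1.4, -0.3]
gripper_width: 1.001
```

```bash
python3 - <<'E'
from h import *
f=fix(grab('wrist','w1')); print(f['position'],proj(f,(539,-181.5,68)))
topdown(f,(539,-181.5),68,65,600,'td1')
E
```

```text
[ 539.87906973 -163.44247393  374.08209566] [275.9661001   95.93704149]
```

View pics/td1.png

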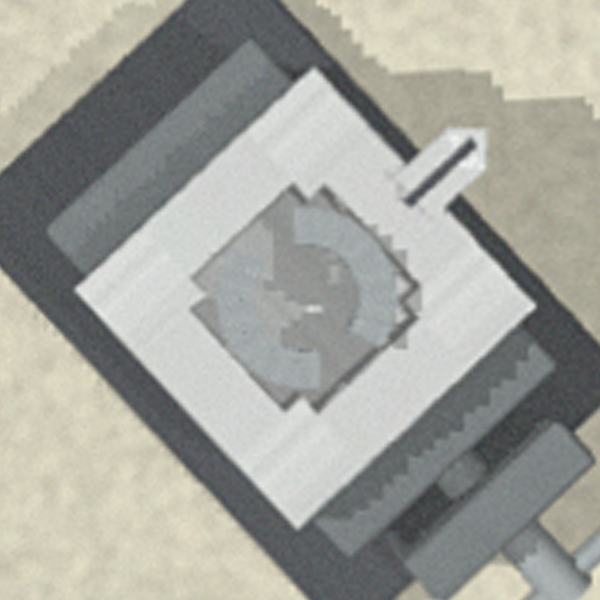

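Top-down at 4.615 px/mm: the block corners are (315,68), (77,290), (298,527) and (537,305), so the axis is near (306,298), which is world (539.4,-182.8). The nose yaw is -47°. The gap edges are low in contrast, so I unwrap the ring.

```bash
python3 - <<'E'
from h import *
out=[]
for n,c in(('w1',(539.4,-182.8)),('side0',(538,-182.5)),):
    f=load(n); th=np.radians(np.arange(-180,180,.5)); rr=np.linspace(8,22,70)
    T,Q=np.meshgrid(th,rr)
    P=np.stack([c[0]+Q*np.cos(T),c[1]+Q*np.sin(T),np.full_like(Q,68)],-1).reshape(-1,3)
    m=np.array([proj(f,p) for p in P]).reshape(70,-1,2).astype(np.float32)
    im=cv2.remap(np.ascontiguousarray(f['image'][:,:,::-1]),m[...,0],m[...,1],cv2.INTER_CUBIC)
    im=cv2.resize(im,(720,210)).astype(float); lo,hi=np.percentile(im,[2,97]); im=np.clip((im-lo)/(hi-lo)*255,0,255).astype(np.uint8)
    for d in range(-180,180,30): cv2.putText(im,str(d),((d+180)*2,10),0,.35,(0,0,255)); cv2.line(im,((d+180)*2,12),((d+180)*2,20),(0,0,255))
    out.append(im)
cv2.imwrite('pics/polar.png',np.vstack(out))
E
```

```text
(no output)
```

View pics/polar.png

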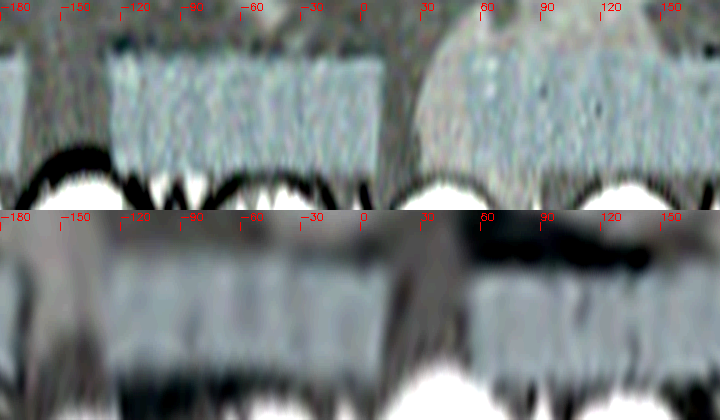

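The ring unwraps cleanly. In the wrist view (top) the gaps run 9..54° and -168..-124°. In the side view they run 12..54° and -171..-124°. The gap's middle is therefore about +32.5° world, roughly 79.5° anticlockwise of the nose. Next I move over the elbow with the jaws along its y axis.

Call:
{"name": "drive_tool", "arguments": {"targets": [[[50, 1, 0], 10.6, 100], [[100, 2, 0], 21.2, 100], [[150, 3, 0], 31.8, 100], [[200, 4, 0], 42.4, 100], [[250, 5, 0], 53, 100], [[300, 6, 10], 63.6, 100], [[350, 7, 30], 74.2, 100], [[385, 7, 50], 84.8, 100], [[399, 7, 65], 95.4, 100], [[399, 7, 70], 106, 100]]}}

```text
time_s: 2.33
ee_pos: [544.6, 154.3, 159.9]
ee_rot: [-0.001, 0.99, -0.138, -0.002]
contact_force: [-0.9, 0.0, 1.2]
gripper_width: 0.999
```

Call:
{"name": "drive_tool", "arguments": {"targets": [[[0, 0, 0], 0, 100], [[0, 0, 0], 0, 100]]}}

```text
time_s: 2.58
ee_pos: [546.9, 150.1, 161.8]
ee_rot: [-0.0, 0.991, -0.137, 0.0]
contact_force: [-0.2, -0.6, 0.3]
gripper_width: 0.995
```

```bash
python3 - <<'E'
from h import *
f=fix(grab('wrist','w2')); s=env.observe(); print(s['ee_pos'],R.from_quat(s['ee_rot'][[1,2,3,0]]).as_matrix().round(3),s['qpos'].round(2))
im=cv2.convertScaleAbs(cv2.imread('pics/w2.png'),alpha=1.6,beta=20)
cv2.imwrite('pics/w2b.png',cv2.resize(im,(800,600),interpolation=cv2.INTER_CUBIC))
print(proj(f,(547,149.3,83)),proj(f,(608.3,131.5,65.6)))
E
```

```text
[547.10960266 149.64776216 161.93179418] [[ 0.962 -0.273  0.001]
 [-0.273 -0.962  0.001]
 [ 0.001 -0.001 -1.   ]] [-0.48  0.4   0.25  1.58 -0.1   1.18 -2.06]
[276.86211822 210.94654404] [277.89944102 104.26100468]
```

View pics/w2b.png

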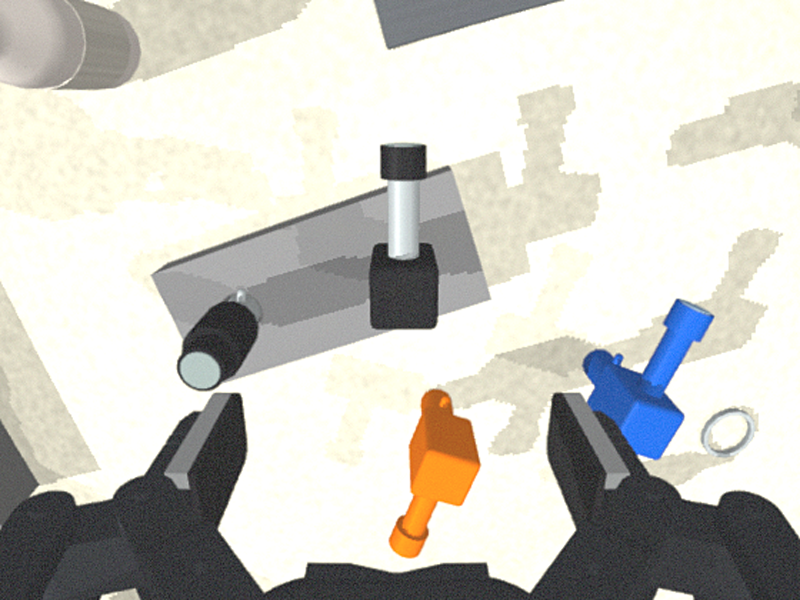

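Wrist view (scaled by 1.43): the black head's back top edge runs (371,328)–(437,328), with the arm tip at (403,145). The orange and blue elbows stand clear of the fingers. It sits slightly right of where I predicted, so I work out the correction.

```bash
python3 - <<'E'
from h import *
f=load('w2'); k=1/1.42857
L,Rr=onz(f,371*k,328*k,83),onz(f,437*k,328*k,83); t=onz(f,403.5*k,147*k,66)
e=Rr-L; m=(L+Rr)/2; print(L,Rr,np.linalg.norm(e),'edge yaw',np.degrees(np.arctan2(e[1],e[0]))+90)
d=(t-m)[:2]; print('tip',t,'len',np.linalg.norm(d),'yaw',np.degrees(np.arctan2(d[1],d[0])))
print('centre',m[:2]+15*d/np.linalg.norm(d))
E
```

```text
[537.70595672 163.26687699  83.        ] [529.77972586 134.90259653  83.        ] 29.450934479506323 edge yaw -15.612707100944462
tip [608.37233205 128.56757055  66.        ] len 77.39841729781884 yaw -15.372008759801762
centre [548.20621665 145.10846045]
```

Call:
{"name": "drive_tool", "arguments": {"targets": [[[2, 3.5, 30], 0, 100], [[2, 3.5, 70], 0, 100], [[2, 3.5, 100], 0, 100], [[2, 3.5, 115], 0, 100], [[2, 3.5, 119.5], 0, 100], [[2, 3.5, 119.5], 0, 100], [[2, 3.5, 119.5], 0, 100]]}}

```text
time_s: 3.5
ee_pos: [549.1, 145.4, 43.2]
ee_rot: [-0.001, 0.99, -0.139, 0.001]
contact_force: [-0.3, -0.7, -0.0]
gripper_width: 1.002
```

Call:
{"name": "drive_tool", "arguments": {"targets": [[[0, 0, 0], 0, 60], [[0, 0, 0], 0, 50], [[0, 0, 0], 0, 42], [[0, 0, 0], 0, 36], [[0, 0, 0], 0, 20], [[0, 0, 0], 0, 10], [[0, 0, 0], 0, 10], [[0, 0, 0], 0, 10]], "grip_force": 60}}

```text
time_s: 4.5
ee_pos: [548.0, 145.2, 42.0]
ee_rot: [-0.0, 0.99, -0.139, 0.0]
contact_force: [0.3, -0.6, 2.8]
gripper_width: 0.344
```

Gripped at 29 mm. I lift straight up, then carry it above the socket while turning towards the gap.

Call:
{"name": "drive_tool", "arguments": {"targets": [[[0, 0, -8], 0, 10], [[0, 0, -20], 0, 10], [[0, 0, -45], 0, 10], [[0, 0, -75], 0, 10], [[0, 0, -100], 0, 10], [[0, 0, -105], 0, 10], [[0, 0, -105], 0, 10]]}}

```text
time_s: 5.38
ee_pos: [547.7, 144.9, 146.7]
ee_rot: [0.0, 0.99, -0.139, -0.0]
contact_force: [0.4, 0.4, -1.9]
gripper_width: 0.342
```

Call:
{"name": "drive_tool", "arguments": {"targets": [[[10, 40, 0], -7, 10], [[20, 80, 0], -14, 10], [[31, 120, 0], -21, 10], [[41, 160, 0], -28, 10], [[52, 200, 0], -35, 10], [[62, 240, 0], -42, 10], [[72, 280, 0], -48, 10], [[79, 307, 0], -48, 10], [[82, 318, 0], -48, 10], [[82, 318, 0], -48, 10]]}}

```text
time_s: 6.62
ee_pos: [538.5, -183.0, 145.8]
ee_rot: [-0.001, 0.961, 0.275, -0.001]
contact_force: [-0.7, 0.6, -1.6]
gripper_width: 0.344
```

Call:
{"name": "drive_tool", "arguments": {"targets": [[[0, 0, 0], 0, 10], [[0, 0, 0], 0, 10], [[0, 0, 0], 0, 10]]}}

```text
time_s: 7.0
ee_pos: [539.4, -182.1, 146.9]
ee_rot: [-0.0, 0.961, 0.277, 0.0]
contact_force: [-0.0, -0.1, -1.4]
gripper_width: 0.343
```

```bash
python3 - <<'E'
from h import *
s=env.observe(); print(s['time_s'],s['ee_pos'],R.from_quat(s['ee_rot'][[1,2,3,0]]).as_matrix().round(3),s['qpos'].round(2),s['contact_force'],s['ft_torque'])
p=s['ee_pos']; o=[]
for n in('scene','side'):
    f=fix(grab(n,n+'3')); u=proj(f,p+[0,0,-15]); x,y=int(u[0])-50,int(u[1])-60
    x=max(0,min(x,460));y=max(0,min(y,270)); print(n,'crop offset',x,y,'foot pred',(proj(f,p+[0,0,-39.3])-[x,y])*4, 'mouth pred',(proj(f,(539.4,-182.8,68))-[x,y])*4)
    o.append(cv2.convertScaleAbs(cv2.resize(cv2.imread(f'pics/{n}3.png')[y:y+150,x:x+100],(400,600),interpolation=cv2.INTER_CUBIC),alpha=1.7,beta=15))
cv2.imwrite('pics/c3.png',np.hstack(o))
E
```

```text
7.0 [ 539.4143276  -182.0775976   146.87474095] [[ 0.847  0.531  0.   ]
 [ 0.531 -0.847  0.   ]
 [ 0.    -0.    -1.   ]] [ 0.14  0.41  0.22  1.59 -0.1   1.15 -0.63] [-0.02102168 -0.10406117 -1.44355603] [ 0.00262977 -0.02250714  0.02802475]
scene crop offset 75 114 foot pred [216.51002786 289.24724818] mouth pred [235.30853765 363.80609073]
side crop offset 279 251 foot pred [194.32503773 281.89309178] mouth pred [183.60322816 341.27890093]
```

View pics/c3.png

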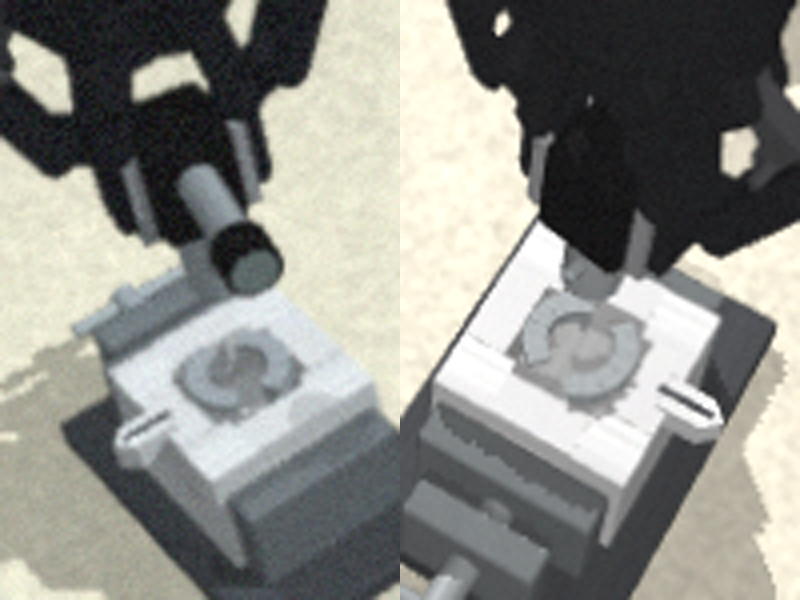

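In both views the foot hangs over the mouth as predicted (side: foot (593,290), ring centre (583,347)). The arm is at about 32° world. I descend in steps and watch the force.

Call:
{"name": "drive_tool", "arguments": {"targets": [[[-0.4, 0.6, 15], 0, 10], [[-0.4, 0.6, 28], 0, 10], [[-0.4, 0.6, 36], 0, 10], [[-0.4, 0.6, 36], 0, 10]]}}

```text
time_s: 7.6
ee_pos: [538.3, -183.6, 109.5]
ee_rot: [-0.001, 0.961, 0.276, -0.001]
contact_force: [1.1, -0.3, -1.1]
gripper_width: 0.34
```

Call:
{"name": "drive_tool", "arguments": {"targets": [[[0, 0, 2], 0, 10], [[0, 0, 4], 0, 10], [[0, 0, 6], 0, 10], [[0, 0, 6], 0, 10]]}}

```text
time_s: 8.1
ee_pos: [539.1, -183.9, 104.7]
ee_rot: [-0.0, 0.961, 0.276, -0.0]
contact_force: [-0.7, 0.4, -1.3]
gripper_width: 0.344
```

Call:
{"name": "drive_tool", "arguments": {"targets": [[[0, 0, 2], 0, 10], [[0, 0, 4], 0, 10], [[0, 0, 4], 0, 10]]}}

```text
time_s: 8.48
ee_pos: [538.9, -183.8, 100.5]
ee_rot: [-0.0, 0.961, 0.276, -0.0]
contact_force: [1.3, 0.4, -1.5]
gripper_width: 0.345
```

The foot is in the mouth with no force. Continuing.

Call:
{"name": "drive_tool", "arguments": {"targets": [[[0, 0, 2], 0, 10], [[0, 0, 4], 0, 10], [[0, 0, 6], 0, 10], [[0, 0, 6], 0, 10]]}}

```text
time_s: 8.98
ee_pos: [539.0, -183.8, 94.5]
ee_rot: [-0.0, 0.961, 0.276, -0.0]
contact_force: [0.5, 0.5, -1.4]
gripper_width: 0.344
```

Call:
{"name": "drive_tool", "arguments": {"targets": [[[0, 0, 2], 0, 10], [[0, 0, 4], 0, 10], [[0, 0, 4], 0, 10]]}}

```text
time_s: 9.35
ee_pos: [539.0, -183.8, 90.5]
ee_rot: [-0.0, 0.961, 0.276, -0.0]
contact_force: [0.2, -0.0, -1.7]
gripper_width: 0.345
```

Call:
{"name": "drive_tool", "arguments": {"targets": [[[0, 0, 1], 0, 10], [[0, 0, 2], 0, 10], [[0, 0, 2], 0, 10]]}}

```text
time_s: 9.72
ee_pos: [539.1, -183.8, 88.7]
ee_rot: [-0.0, 0.961, 0.276, -0.0]
contact_force: [-0.5, -0.2, -1.6]
gripper_width: 0.345
```

Call:
{"name": "drive_tool", "arguments": {"targets": [[[0, 0, 1], 0, 10], [[0, 0, 2], 0, 10], [[0, 0, 2], 0, 10]]}}

```text
time_s: 10.1
ee_pos: [539.1, -183.9, 86.7]
ee_rot: [-0.0, 0.961, 0.276, -0.0]
contact_force: [0.2, 0.8, -1.2]
gripper_width: 0.344
```

Call:
{"name": "drive_tool", "arguments": {"targets": [[[0, 0, 0.7], 0, 10], [[0, 0, 1.5], 0, 10], [[0, 0, 1.5], 0, 10]]}}

```text
time_s: 10.48
ee_pos: [539.1, -183.9, 85.2]
ee_rot: [-0.0, 0.961, 0.276, -0.0]
contact_force: [0.2, -0.9, -1.7]
gripper_width: 0.345
```

Call:
{"name": "drive_tool", "arguments": {"targets": [[[0, 0, 1], 0, 10], [[0, 0, 2], 0, 10], [[0, 0, 2], 0, 10]]}}

```text
time_s: 10.85
ee_pos: [539.0, -183.9, 83.2]
ee_rot: [-0.0, 0.961, 0.276, -0.0]
contact_force: [0.1, -0.5, -0.9]
gripper_width: 0.349
```

Call:
{"name": "drive_tool", "arguments": {"targets": [[[0, 0, 0.7], 0, 10], [[0, 0, 1.5], 0, 10], [[0, 0, 1.5], 0, 10]]}}

```text
time_s: 11.22
ee_pos: [539.1, -183.9, 81.7]
ee_rot: [-0.0, 0.961, 0.276, -0.0]
contact_force: [-0.7, 0.1, -1.6]
gripper_width: 0.344
```

Call:
{"name": "drive_tool", "arguments": {"targets": [[[0, 0, 0.5], 0, 10], [[0, 0, 1], 0, 10], [[0, 0, 1], 0, 10]]}}

```text
time_s: 11.6
ee_pos: [539.1, -183.9, 80.8]
ee_rot: [0.0, 0.961, 0.276, -0.0]
contact_force: [-1.7, -0.2, -1.9]
gripper_width: 0.346
```

There's no resistance 7 mm below lug contact, so the lugs have dropped into the gaps. I go on down gently to feel the seat.

Call:
{"name": "drive_tool", "arguments": {"targets": [[[0, 0, 0.4], 0, 10], [[0, 0, 0.8], 0, 10], [[0, 0, 0.8], 0, 10]]}}

```text
time_s: 11.98
ee_pos: [539.1, -183.9, 80.0]
ee_rot: [-0.0, 0.961, 0.276, -0.0]
contact_force: [0.2, -0.3, -1.0]
gripper_width: 0.346
```

Call:
{"name": "drive_tool", "arguments": {"targets": [[[0, 0, 0.3], 0, 10], [[0, 0, 0.6], 0, 10], [[0, 0, 0.6], 0, 10]]}}

```text
time_s: 12.35
ee_pos: [539.1, -183.9, 79.4]
ee_rot: [-0.0, 0.961, 0.276, -0.0]
contact_force: [-0.1, -0.3, -1.2]
gripper_width: 0.342
```

Call:
{"name": "drive_tool", "arguments": {"targets": [[[0, 0, 0.3], 0, 10], [[0, 0, 0.5], 0, 10], [[0, 0, 0.5], 0, 10]]}}

```text
time_s: 12.72
ee_pos: [539.1, -183.9, 78.9]
ee_rot: [-0.0, 0.961, 0.276, -0.0]
contact_force: [-0.8, -0.7, -1.4]
gripper_width: 0.342
```

Call:
{"name": "drive_tool", "arguments": {"targets": [[[0, 0, 0.3], 0, 10], [[0, 0, 0.5], 0, 10], [[0, 0, 0.5], 0, 10]]}}

```text
time_s: 13.1
ee_pos: [539.1, -183.9, 78.4]
ee_rot: [0.0, 0.961, 0.276, 0.0]
contact_force: [-0.5, -1.2, -2.0]
gripper_width: 0.341
```

Call:
{"name": "drive_tool", "arguments": {"targets": [[[0, 0, 0.3], 0, 10], [[0, 0, 0.5], 0, 10], [[0, 0, 0.5], 0, 10]]}}

```text
time_s: 13.48
ee_pos: [539.1, -183.9, 77.9]
ee_rot: [0.0, 0.961, 0.276, -0.0]
contact_force: [0.1, 0.3, -1.2]
gripper_width: 0.345
```

Call:
{"name": "drive_tool", "arguments": {"targets": [[[0, 0, 0.3], 0, 10], [[0, 0, 0.5], 0, 10], [[0, 0, 0.5], 0, 10]]}}

```text
time_s: 13.85
ee_pos: [539.1, -183.9, 77.4]
ee_rot: [-0.0, 0.961, 0.276, -0.0]
contact_force: [-0.9, -0.4, -0.1]
gripper_width: 0.345
```

Call:
{"name": "drive_tool", "arguments": {"targets": [[[0, 0, 0.3], 0, 10], [[0, 0, 0.5], 0, 10], [[0, 0, 0.5], 0, 10]]}}

```text
time_s: 14.22
ee_pos: [539.2, -183.9, 76.9]
ee_rot: [0.0, 0.961, 0.276, 0.0]
contact_force: [0.0, 0.2, -0.8]
gripper_width: 0.342
```

Call:
{"name": "drive_tool", "arguments": {"targets": [[[0, 0, 0.3], 0, 10], [[0, 0, 0.5], 0, 10], [[0, 0, 0.5], 0, 10]]}}

```text
time_s: 14.6
ee_pos: [539.1, -183.9, 76.4]
ee_rot: [-0.0, 0.961, 0.276, -0.0]
contact_force: [-0.2, -0.1, -1.8]
gripper_width: 0.346
```

Call:
{"name": "drive_tool", "arguments": {"targets": [[[0, 0, 0.3], 0, 10], [[0, 0, 0.6], 0, 10], [[0, 0, 0.6], 0, 10]]}}

```text
time_s: 14.98
ee_pos: [539.2, -183.9, 76.0]
ee_rot: [0.0, 0.961, 0.276, 0.0]
contact_force: [-0.3, 1.0, -0.6]
gripper_width: 0.345
```

Call:
{"name": "drive_tool", "arguments": {"targets": [[[0, 0, 0.3], 0, 10], [[0, 0, 0.6], 0, 10], [[0, 0, 0.6], 0, 10]]}}

```text
time_s: 15.35
ee_pos: [539.2, -183.9, 75.9]
ee_rot: [0.0, 0.961, 0.276, 0.0]
contact_force: [-2.2, 1.0, 4.5]
gripper_width: 0.344
```

```bash
python3 - <<'E'
from h import *
s=env.observe(); p=s['ee_pos']; o=[]
print(p,s['contact_force'],s['ft_torque'])
for n in('scene','side'):
    f=fix(grab(n,n+'4')); u=proj(f,(539,-183,85)); x,y=int(u[0])-50,int(u[1])-60
    print(n,x,y)
    for z in (90,95,100): print(z,[((proj(f,(539+58*np.cos(a),-183.3+58*np.sin(a),z+4))-[x,y])*4).round() for a in [np.radians(32.1)]])
    o.append(cv2.convertScaleAbs(cv2.resize(cv2.imread(f'pics/{n}4.png')[y:y+150,x:x+100],(400,600),interpolation=cv2.INTER_CUBIC),alpha=1.7,beta=15))
cv2.imwrite('pics/c4.png',np.hstack(o))
E
```

```text
[ 539.19451666 -183.90105033   75.92080144] [-2.23733285  0.95518015  4.47888196] [0.21310937 0.45906251 0.02828924]
scene 81 136
90 [array([260., 329.])]
95 [array([257., 319.])]
100 [array([255., 310.])]
side 275 270
90 [array([313., 117.])]
95 [array([315., 110.])]
100 [array([317., 102.])]
```

View pics/c4.png

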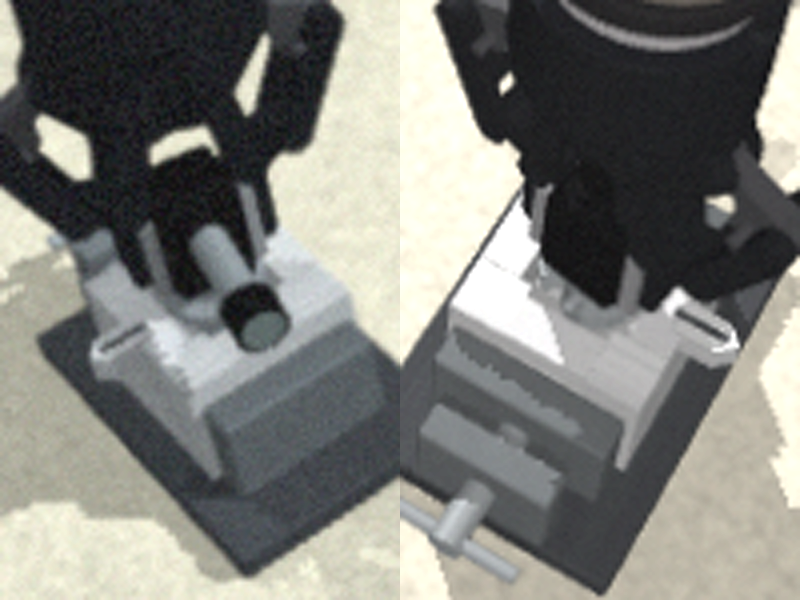

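Resistance now comes on hard at TCP z ≈ 76.0: about 6 N, with no give like the spring's. The head is at z ≈ 98 in the scene crop (arm cap at about (255,316)), as expected when seated, and the arm points at about 32°. I relieve the push slightly and screw clockwise in small steps.

Call:
{"name": "drive_tool", "arguments": {"targets": [[[0, 0, -0.4], 0, 10], [[0, 0, -0.4], 5, 10], [[0, 0, -0.4], 10, 10], [[0, 0, -0.4], 15, 10], [[0, 0, -0.4], 15, 10]]}}

```text
time_s: 16.08
ee_pos: [540.0, -183.9, 76.0]
ee_rot: [0.0, 0.989, 0.148, 0.001]
contact_force: [-0.2, 0.5, 3.5]
gripper_width: 0.344
```

Call:
{"name": "drive_tool", "arguments": {"targets": [[[0, 0, 0], 5, 10], [[0, 0, 0], 10, 10], [[0, 0, 0], 15, 10], [[0, 0, 0], 15, 10]]}}

```text
time_s: 16.58
ee_pos: [539.9, -183.9, 75.9]
ee_rot: [0.0, 1.0, 0.019, 0.001]
contact_force: [-0.1, -0.1, 3.3]
gripper_width: 0.343
```

```bash
cat > st.py <<'E'
from h import *
s=env.observe(); m=R.from_quat(s['ee_rot'][[1,2,3,0]]).as_matrix()
print(s['time_s'],s['ee_pos'].round(2),'yaw',np.degrees(np.arctan2(m[1,0],m[0,0])).round(2),s['contact_force'].round(1),s['ft_torque'].round(2),s['qpos'].round(2))
E
python3 st.py
```

```text
16.575 [ 539.91 -183.86   75.94] yaw 2.14 [-0.1 -0.1  3.3] [ 0.12 -0.09  0.03] [ 0.06  0.49  0.33  1.68 -0.18  1.   -1.08]
```

It turns freely at small force, now 30° in. Continuing.

Call:
{"name": "drive_tool", "arguments": {"targets": [[[0, 0, 0], 4, 10], [[0, 0, 0], 8, 10], [[0, 0, 0], 12, 10], [[0, 0, 0], 16, 10], [[0, 0, 0], 16, 10]]}}

```text
time_s: 17.2
ee_pos: [539.9, -183.7, 75.9]
ee_rot: [-0.0, 0.993, -0.12, 0.001]
contact_force: [0.7, 0.4, 3.8]
gripper_width: 0.344
```

Call:
{"name": "drive_tool", "arguments": {"targets": [[[0, 0, 0], 4, 10], [[0, 0, 0], 8, 10], [[0, 0, 0], 12, 10], [[0, 0, 0], 16, 10], [[0, 0, 0], 16, 10]]}}

```text
time_s: 17.82
ee_pos: [540.0, -183.4, 75.9]
ee_rot: [-0.0, 0.966, -0.257, 0.001]
contact_force: [1.4, 0.9, 3.7]
gripper_width: 0.348
```

```bash
python3 st.py
```

```text
17.825 [ 539.98 -183.39   75.94] yaw -29.82 [1.4 0.9 3.7] [ 0.39 -0.25 -0.05] [-0.03  0.51  0.46  1.68 -0.26  1.01 -1.58]
```

Call:
{"name": "drive_tool", "arguments": {"targets": [[[0, 0, 0], 4, 10], [[0, 0, 0], 8, 10], [[0, 0, 0], 12, 10], [[0, 0, 0], 15, 10], [[0, 0, 0], 15, 10], [[0, 0, 0], 15, 10]]}}

```text
time_s: 18.58
ee_pos: [540.0, -183.5, 75.9]
ee_rot: [-0.0, 0.924, -0.382, 0.001]
contact_force: [2.3, 2.2, 5.7]
gripper_width: 0.345
```

```bash
python3 - <<'E'
exec(open('st.py').read())
f=fix(grab('wrist','w5'));im=cv2.convertScaleAbs(cv2.imread('pics/w5.png'),alpha=1.3,beta=10)
x,y=100,0; print(proj(f,s['ee_pos']))
cv2.imwrite('pics/w5b.png',cv2.resize(im,(800,600),interpolation=cv2.INTER_CUBIC))
E
```

```text
18.575 [ 539.96 -183.5    75.9 ] yaw -44.88 [2.3 2.2 5.7] [ 0.54 -0.56  0.02] [-0.07  0.52  0.52  1.68 -0.29  1.02 -1.81]
[274.50494657 277.31592293]
```

View pics/w5b.png

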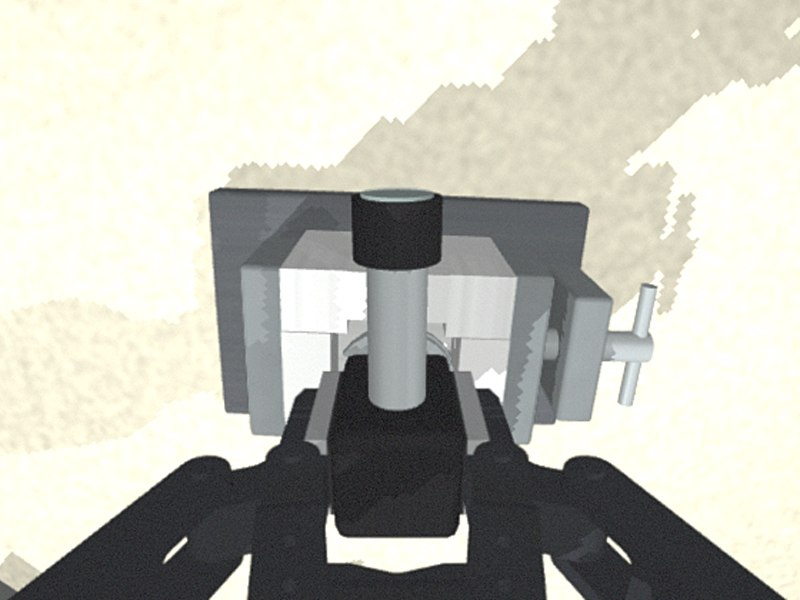

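Wrist view: the arm points straight up the picture at x ≈ 398. The block's front edge (281,266)–(514,276) and the bed edge (214,190)–(586,205) are tilted about 2.3°. So about 2° more clockwise is needed, which agrees with -44.9° measured against -47°.

Call:
{"name": "drive_tool", "arguments": {"targets": [[[0, 0, 0], 1, 10], [[0, 0, 0], 2, 10], [[0, 0, -0.3], 2, 10], [[0, 0, -0.3], 2, 10]]}}

```text
time_s: 19.12
ee_pos: [539.9, -183.6, 75.9]
ee_rot: [-0.0, 0.917, -0.398, 0.001]
contact_force: [3.8, 3.1, 3.2]
gripper_width: 0.345
```

```bash
python3 st.py
```

```text
19.125 [ 539.88 -183.55   75.93] yaw -46.97 [3.8 3.1 3.2] [ 0.64 -1.04  0.03] [-0.08  0.52  0.53  1.68 -0.3   1.02 -1.84]
```

Call:
{"name": "drive_tool", "arguments": {"targets": [[[0, -0.4, 0], 0, 10], [[0, -0.4, 0], 0, 10], [[0, -0.4, 0], 0, 40], [[0, -0.4, 0], 0, 50], [[0, -0.4, 0], 0, 65], [[0, -0.4, 0], 0, 75], [[0, -0.4, 0], 0, 75], [[0, -0.4, 0], 0, 75]]}}

```text
time_s: 20.12
ee_pos: [539.3, -183.7, 75.9]
ee_rot: [0.0, 0.917, -0.399, -0.0]
contact_force: [-0.4, -0.0, 0.2]
gripper_width: 0.75
```

Call:
{"name": "drive_tool", "arguments": {"targets": [[[0, 0, -10], 0, 75], [[0, 0, -30], 0, 75], [[0, 0, -60], 0, 75], [[0, 0, -100], 0, 75], [[0, 0, -130], 0, 75], [[0, 0, -150], 0, 75], [[0, 0, -150], 0, 75], [[0, 0, -150], 0, 75]]}}

```text
time_s: 21.12
ee_pos: [538.9, -183.3, 225.2]
ee_rot: [0.0, 0.917, -0.399, -0.001]
contact_force: [0.7, 0.1, -0.4]
gripper_width: 0.746
```

```bash
python3 - <<'E'
exec(open('st.py').read())
f=fix(grab('wrist','w6'));fix(grab('scene','scene6'));fix(grab('side','side6'))
h=lambda n,a:cv2.convertScaleAbs(cv2.imread(n),alpha=a,beta=12)
a=cv2.resize(h('pics/w6.png',1.2),(800,600),interpolation=cv2.INTER_CUBIC)[60:560,150:650]
x,y=90,150; b=cv2.resize(h('pics/scene6.png',1.6)[150:275,70:145],(300,500),interpolation=cv2.INTER_CUBIC)
cv2.imwrite('pics/w6b.png',np.hstack([a,b]))
p=(539.4,-182.8)
for z in(94,98): print([(proj(f,(p[0]+r*np.cos(-.82),p[1]+r*np.sin(-.82),z+4))/.7).round() for r in(15,58)])
E
```

```text
21.125 [ 538.94 -183.35  225.24] yaw -46.99 [ 0.7  0.1 -0.4] [ 0.01 -0.02  0.02] [-0.11  0.39  0.58  1.48 -0.21  1.34 -1.91]
[array([392., 242.]), array([392., 157.])]
[array([392., 244.]), array([392., 158.])]
```

View pics/w6b.png

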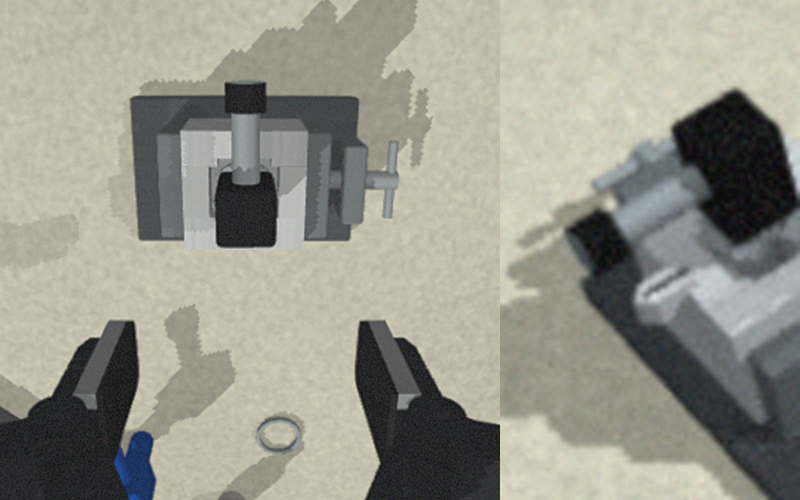

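The holder stands upright. Its arm (cap x 245, head x 245) lies over the block's midline (edges 182/306), parallel to it, and hides the index nose. The gripper is clear of everything, so I hand in.

```bash
python3 -c "
from rig import env
print(env.job_done())"
```

```text
the job is handed in; nothing more can be done
None
```

The elbow holder is in the socket with its arm along the index nose, and the job is handed in. The hand-in reported no verdict. The whole job took about 21 s of the 54 s allowed.

- **Drop-in:** I took the black elbow from the rack and lowered it with its arm about 79° anticlockwise of the nose. The gap's middle measured about 80° in the pictures. The lugs went in without any resistance, and the foot met the seat at about 6 N.
- **Screwing in:** I turned it 79° clockwise and stopped at the index. The arm was at -47.0° world, and the nose measured -47°. Vertical forces never exceeded about 7 N at the readings taken. I eased the small sideways load off before opening the gripper.
- **Last checks:** After release the holder stood upright with its arm over the block's midline, and the gripper was well clear. I never touched the straight holder, but I took no final picture of it.
- **Disagreements:**
  - The seat came about 3 mm lower on the tool than my first height estimate, so I had gripped the head about 3 mm low; the final camera view agrees with it being fully seated.
  - I did not measure the collar's lift directly. From the angle turned it should be about 2.2 mm. Sideways force on the wrist rose towards the end, but I did not see the collar itself pull.

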